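# Lock the parts carousel and free its spindle cap

### The job

The carousel's tray is due to come off for cleaning: first stop it turning by pressing the chrome crank arm down by its black ball, past the sprung jaw, until the arm sits fully home in the fork clip, and leave it clipped there. Then unscrew the chrome cap on top of the spindle by its knob; nobody remembers whether its thread is right- or left-handed, so try it one way and, if it only jams, the other way until it comes loose. Lift it straight off and finish holding it in the gripper, upright and still, at least 5 cm above where it sat, without putting it down or letting go, and leave the loose things on the desk alone.

Things in the scene. Friction and masses are not known exactly. Their poses are not given: they have to be found in the camera images.
- carousel: Green steel rotary parts tray, 220 mm across, rim 110 mm above the desk, on a bolted-down base that also carries the crank post and fork clip. Origin: on the spindle's axis at desk level. Own z is up; own -y points from the spindle to the crank post, 175 mm away; own -x is the way the crank arm points over its clip.
- cap_knob (a point): Loose chrome spindle cap, 58 mm tall, about 110 g: a skirt 55 mm across and 22 mm tall, and on it an upright round knob, 24 mm across and 36 mm tall, to grip (25 to 40 N) and turn. This point: on the axis (own z, up), 21 mm above the skirt's flat top, 15 mm below the knob's top. An 18 N spring keeps the thread tight: turning takes up to 0.35 N m; unless the crank is clipped the tray turns too.
- crank_ball (a point): Centre of the black ball, 29 mm across, on the free end of the crank arm. It sits 92 mm along the arm from the hinge and 17 mm above the arm's axis (square to the arm).
- crank_pivot (a point): Centre of the crank arm's horizontal hinge, on top of the crank post, 105 mm above the desk. The arm is a chrome rod 10 mm thick that hinges up and down here; its shaft head also turns about the vertical, geared to the tray (the tray turns half as far). At the start the arm points over the fork clip.
- fork_seat (a point): Centre of the rod's seat in the fork clip, 60 mm from crank_pivot and at the same height: an upright steel fork 16 mm long, with a 13 mm slot, open at the top. Its highest part is 19 mm above this point.
- crank (a joint): Angle of the crank arm above level, rad: 0 = level and bottomed in the fork clip, larger = raised. It starts raised by 0.5 to 0.9. A stiff hinge: the arm stays where it is left. Pressing it down takes about 2 N at the ball, and 5 to 8 N where it passes the jaw (between about 0.35 and 0.1).
- clip_jaw (a joint): Angle of the fork clip's sprung jaw, rad: 0 = closed over the slot, grows to about 0.2 as the arm pushes it aside; it snaps back to 0 over a rod that is fully home.
- drum (a joint): Angle of the tray and spindle about the vertical, rad, 0 at the start, counterclockwise from above positive. Free to turn until the crank is clipped, then it has about 0.03 rad of play.
- cassette: Bystander, to be left alone: clear plastic data cassette, 100 x 64 x 12 mm, lying flat. Origin at the centre of its underside.
- amber_knob: Bystander, to be left alone: amber bakelite control knob, 42 mm across and 19 mm tall. Origin at the centre of its underside.
- dental_pick: Bystander, to be left alone: thin stainless dental pick, about 158 mm long, 8 mm thick, lying along its own x. Origin at its middle, on the desk.
- nut_driver: Bystander, to be left alone: chrome nut driver, 190 mm long, handle 26 mm thick, lying along its own x. Origin at its middle, on the desk.
- spindle_top (a point): Top of the spindle inside the cap, on its axis. Quick lug thread, its hand different each time: in the loosening direction the cap turns about 75 degrees to a stop, rising some mm, and lifts straight off once past 50 degrees; the other way it jams after about 5 degrees, then the fingers slip round the knob, and it cannot be pulled off. It must rise 20 mm to clear the spindle.
Things that resemble listed ones, but are neither listed nor needed, are in the scene too. What is meant by the part that bears cap_knob is not purple, and is the larger of those in its own colour.

How it is judged:
By the outcome, as a careful person would: the job done as asked, in the order asked, and still so for the second after the job is handed in, while the arm keeps its last pose, push and grip.
It also fails if it takes over 69 s, if anything falls off the work surface, if the arm or the gripper's body presses on something with over 40 N, if the wrist force passes 120 N, or if a joint passes its speed limit or range.

### The arm

A 6-joint arm with a two-finger parallel gripper is mounted at the origin on the work surface. World frame = base frame: x ahead of the robot, y to its left, z up, the work surface at z = 0. Lengths are in m, angles in rad, forces in N, time in s.
With the tool pointing down it reaches from about 0.325 to 0.85 m from the base axis. Payload 4.4 kg.
Tool frame: the origin (TCP) lies between the finger pads; the fingertips stand 11 mm ahead of it and the grasp point (between the pads) lies 8 mm behind it; y points along the fingers, z is the direction in which the jaws open and shut, and the axes are right-handed (so a half turn about y gives the same grasp; the last joint's range is limited). The gripper opens to 94 mm and grips with 3 to 60 N. Pads are 16 mm wide; open, the fingers measure 119 mm over their backs; the gripper's body (75 mm by 177 mm) begins 78 mm behind the grasp point.
Start: joints at [1.089, 0.207, 1.542, -0, 1.393, -0.15], TCP at [0.187, 0.544, 0.216] pointing down, gripper open.
Joint ranges: [-2.73, 2.73], [-0.86, 2.22], [0.23, 2.46], [-1.11, 4.25], [0.08, 2.63], [-2.82, 2.82]. Speed limits (rad/s): [2.79, 2.79, 3.14, 3.14, 3.14, 3.14].

### API

Orientations are given as a unit quaternion [x, y, z, w].
In Python, from workcell import env gives the robot as it stands.
- The arm moves only by the tool jog_arm, never from a script. Its arguments are lists of equal length, an entry for each row: "linear": the shift along the tool's x, y, z in mm, a list of three; "spin": the turn about the tool's y in degrees. In form: {"linear": [[tx, ty, tz], ...], "spin": [spin, ...]}. A call has 1 to 12 rows; each row shifts and turns the commanded pose from where the row before left it, along the tool's axes as they then stand; what a row does not reach is not made up. A row lasts 1/8 s, in which the tool goes at most 62.5 mm and 10.7 degrees, less where a joint would pass 70% of its speed; a pose out of reach is approached as far as the arm can. A call is refused whole if a number of a shift passes 62.5 or a number of a turn 10.7, either way. A call with a gripper value outside its range is refused whole. "gripper" is the closure in counts, from 0 (fully open) to 255 (shut), set as the call begins (left out, the last holds). The fingers move at their own pace and stop on an object; "grip_force" is the grip in N (left out, the last holds). Time passes only in rows, so rows that do not move let the fingers close. It gives the time, the measured TCP pose, the force and the opening at its end, in the units of the state.
- env.state(): the state, without advancing time (a new reading comes with each control period).
- env.grab_frame(name): name is "scene" or "top"; returns a dict with "img" (420x560x3 uint8, red, green, blue), "depth" (420x560 float32, m along the optical axis (not along the pixel's ray), 0 where there is no reading), "intrinsics" (3x3 intrinsics, pixels), "k1" (the pictures are not rectified: a ray, as slopes to the right and down, at radius r is drawn at 1 + k1 r^2 times it, then the intrinsics apply), "R" (3x3) and "t" (3): a world point X has camera coordinates R X + t. Camera axes: x right, y down, z forward; pixel columns grow to the right and rows downward; lengths in m; the calibration is good to about 2 mm. A picture is of the moment at which its call begins.
- env.finish_job(): hands the job in, once; it reports no verdict.
The state is a dict: "clock": time; "qpos": joint angles; "dq": joint speeds; "tau": joint torques, N m; "ee_pos": TCP position; "ee_rot": TCP orientation; "wrist_force": force on the tool from outside, world axes, zero at the start; "moment": the same for the moment, N m; "grip_width": finger opening in m.
Only numpy, scipy, OpenCV 4.12 (cv2) and the standard library are available. Lean on these libraries where they do the work, as an engineer would, in place of code of your own. Each camera call takes 0.05 s, during which the arm holds its last target.

## Working session

There is one attempt and no reset: what is moved stays moved. The work goes in short steps, Python scripts to look and compute and a tool call to move; the robot and the scene stay as the last step left them, time stands still between calls to the robot, and variables do not carry over. Pictures are saved under pics/ and viewed, and the job is handed in when it is done.

Besides the shell and the picture viewer there is one more tool, called after "Emit:" as a command line: name --pt "numbers of a row" for each row, then --argument value for the rest. jog_arm: Moves the arm, as the interface text tells. Its arguments: {"type":"object","properties":{"linear":{"type":"array"},"spin":{"type":"array"},"gripper":{"type":"number"},"grip_force":{"type":"number"}},"required":["linear","spin"]}

```bash
mkdir -p pics; cat > h.py <<'E'
import numpy as np, cv2
from workcell import env
def grab(n,f):
    d=env.grab_frame(n); cv2.imwrite('pics/'+f+'.png',d['img'][:,:,::-1]); np.savez('pics/'+f+'.npz',**{k:np.array(v) for k,v in d.items()}); return d
def load(f): return dict(np.load('pics/'+f+'.npz'))
def ray(d,u,v):
    K=d['intrinsics']; k=float(d['k1']); x=(u-K[0,2])/K[0,0]; y=(v-K[1,2])/K[1,1]
    a,b=x,y
    for _ in range(30):
        s=1+k*(a*a+b*b); a,b=x/s,y/s
    return np.array([a,b,1.])
def pt(d,u,v,z=None):
    z=d['depth'][int(round(v)),int(round(u))] if z is None else z
    return d['R'].T@(ray(d,u,v)*z-d['t'])
def wray(d,u,v):
    c=-d['R'].T@d['t']; r=d['R'].T@ray(d,u,v); return c,r/np.linalg.norm(r)
def atz(d,u,v,z):
    c,r=wray(d,u,v); return c+r*(z-c[2])/r[2]
def tri(d1,p1,d2,p2):
    c1,r1=wray(d1,*p1);c2,r2=wray(d2,*p2)
    A=np.stack([r1,-r2],1); s=np.linalg.lstsq(A,c2-c1,rcond=None)[0]
    a=c1+s[0]*r1;b=c2+s[1]*r2; return (a+b)/2,np.linalg.norm(a-b)
def proj(d,X):
    p=d['R']@np.array(X)+d['t']; x,y=p[0]/p[2],p[1]/p[2]; s=1+float(d['k1'])*(x*x+y*y); K=d['intrinsics']
    return K[0,0]*x*s+K[0,2],K[1,1]*y*s+K[1,2]
E
python3 - <<'E'
from h import *
for n in ('scene','top'):
    d=grab(n,n+'0'); print(n,d['R'].round(3).tolist(),d['t'].round(3),-d['R'].T@d['t'],d['k1'])
print(env.state())
E
```

```text
scene [[-0.829, 0.56, 0.01], [0.46, 0.691, -0.557], [-0.318, -0.457, -0.831]] [ 0.453 -0.2    1.309] [0.88405865 0.48342767 0.97153508] -0.12205286598648543
top [[-0.018, -1.0, -0.01], [-0.992, 0.02, -0.128], [0.128, 0.008, -0.992]] [0.036 0.566 1.23 ] [0.40433166 0.01560273 1.29240055] -0.06146770941311488
{'clock': 0.1, 'qpos': array([ 1.08951674e+00,  2.07375172e-01,  1.54275909e+00, -1.82078424e-05,
        1.39353194e+00, -1.50509378e-01]), 'dq': array([-0.00114294, -0.00045173, -0.00306978,  0.00045794, -0.00065448,
        0.0006766 ]), 'tau': array([-6.71756170e-04, -3.71863639e+01, -2.82293504e+01,  7.00349500e-02,
        3.11770162e-02, -4.35860397e-05]), 'ee_pos': array([0.1864383 , 0.54319748, 0.21540865]), 'ee_rot': array([ 0.69815695, -0.11663308,  0.11618962, -0.69675934]), 'wrist_force': array([ 0.45876477, -0.48219751,  0.75433778]), 'moment': array([-0.00537717,  0.02374122,  0.05599911]), 'grip_width': 0.09429467106653835}
```

View pics/scene0.png

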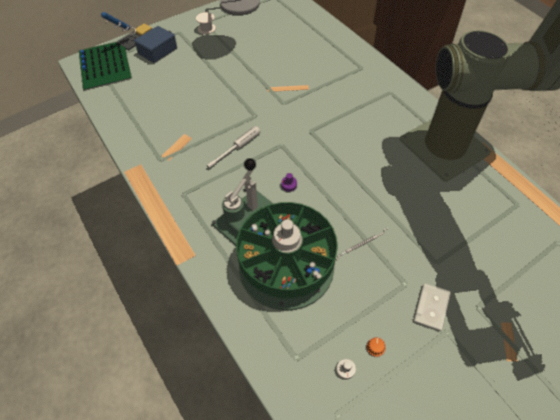

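View pics/top0.png

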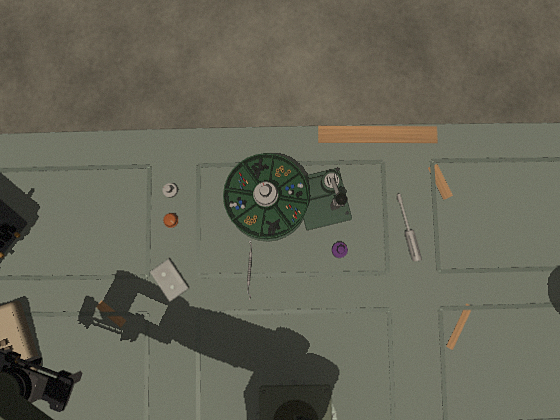

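The scene view shows the carousel at (288,245) with the cap knob at about (288,228). The crank ball is at (250,164) and the fork at (232,203). In the top view the cap is at (265,194) and the ball at (340,200). The small chrome cap and the purple one are decoys. I'll zoom in.

```bash
python3 - <<'E'
from h import *
a=cv2.imread('pics/scene0.png')[140:310,200:360]; b=cv2.imread('pics/top0.png')[145:245,215:365]
a=cv2.resize(a,(564,600),interpolation=cv2.INTER_CUBIC); cv2.imwrite('pics/a0.png',a)
cv2.imwrite('pics/b0.png',cv2.resize(b,(795,530),interpolation=cv2.INTER_CUBIC))
E
```

```text
(no output)
```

View pics/a0.png

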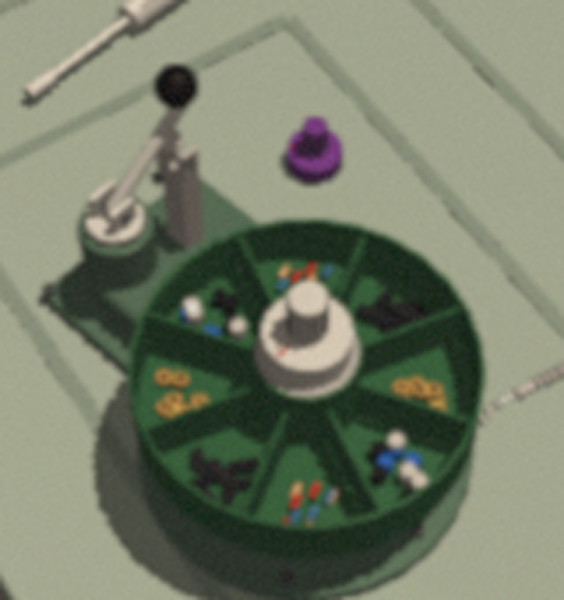

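View pics/b0.png

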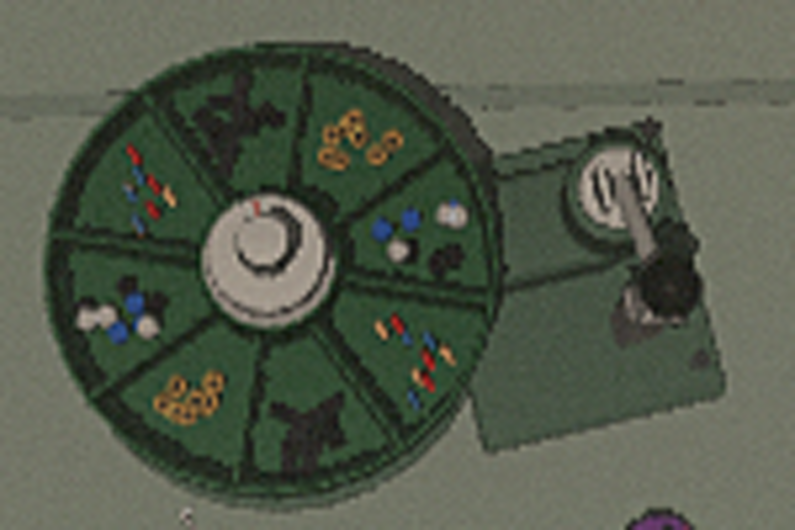

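```bash
python3 - <<'E'
from h import *
s=load('scene0');t=load('top0')
S=lambda x,y:(200+x/564*160-.36,140+y/600*170-.36)
T=lambda x,y:(215+x/795*150-.4,145+y/530*100-.4)
for n,p,q in [('ball',S(176,86),T(670,285)),('capknobtop',S(307,295),T(264,240)),('skirt',S(307,335),T(266,260)),('fork',S(112,215),T(620,185))]:
    print(n,tri(s,p,t,q),'sd',pt(s,*p),'td',pt(t,*q))
for q in [(635,300),(625,200),(640,240),(600,190),(650,180)]: print('top',q,pt(t,*T(*q)))
for q in [(185,155),(183,200),(130,190),(150,155),(165,135),(110,215),(100,205),(130,215)]: print('sc',q,pt(s,*S(*q)))
# tray points
for f,d in (('s',s),('t',t)):
    v,u=np.mgrid[0:420,0:560]; 
E
```

```text
ball (array([ 0.56977186, -0.11979628,  0.17088561]), np.float64(0.0011587451244939526)) sd [ 0.57494042 -0.1086976   0.18502739] td [ 0.56806055 -0.11841184  0.18548639]
capknobtop (array([0.5927253 , 0.06446786, 0.18194714]), np.float64(0.00032989724059827893)) sd [0.59333951 0.06563502 0.18392023] td [0.5928943  0.06436822 0.18167256]
skirt (array([0.59146527, 0.06498747, 0.13710656]), np.float64(0.0015492211767687224)) sd [0.60087434 0.07715109 0.16244929] td [0.58249051 0.06326491 0.18913056]
fork (array([ 0.63193039, -0.10687846,  0.09242327]), np.float64(1.6377283391444513e-05)) sd [ 0.63857786 -0.09133382  0.11558219] td [ 0.62723592 -0.10435036  0.11714072]
top (635, 300) [ 0.57046915 -0.10911036  0.12267216]
top (625, 200) [ 0.61994628 -0.10655846  0.11669793]
top (640, 240) [ 0.59691751 -0.1108723   0.13715451]
top (600, 190) [ 0.62524452 -0.09478622  0.11573988]
top (650, 180) [ 0.62979346 -0.11910045  0.11507929]
sc (185, 155) [ 0.57585168 -0.10271328  0.12150967]
sc (183, 200) [ 0.57825757 -0.10668173  0.0687712 ]
sc (130, 190) [ 0.61804397 -0.10360544  0.11349347]
sc (150, 155) [ 0.59867892 -0.10793163  0.13225871]
sc (165, 135) [ 0.5869056  -0.1069286   0.14590398]
sc (110, 215) [ 0.63965153 -0.09206005  0.11557055]
sc (100, 205) [ 0.63782401 -0.11036366  0.10419908]
sc (130, 215) [ 0.62390705 -0.09596532  0.09887271]
```

```bash
python3 - <<'E'
from h import *
from scipy.spatial.transform import Rotation as Ro
from scipy.optimize import least_squares
s=load('scene0');t=load('top0')
st=env.state(); print(Ro.from_quat(st['ee_rot']).as_matrix().round(3))
# ball: black pixel points
def cloud(d,u0,u1,v0,v1,f):
    P=[]
    for v in range(v0,v1):
        for u in range(u0,u1):
            if d['depth'][v,u]>0 and f(d['img'][v,u].astype(int)): P.append(pt(d,u,v))
    return np.array(P)
for d,b in ((s,(240,262,152,178)),(t,(330,352,188,212))):
    P=cloud(d,*b,lambda c:c.max()<60); P=P[P[:,2]>.15]
    r=least_squares(lambda c:np.linalg.norm(P-c,axis=1)-.0145,P.mean(0)-[0,0,.01],loss='soft_l1',f_scale=.002); print('ball',r.x,len(P),np.median(abs(r.fun)))
# knob top & skirt
for d,b in ((s,(265,310,210,255)),(t,(245,290,172,215))):
    P=cloud(d,*b,lambda c:c.min()>40); 
    a=P[P[:,2]>.175]; k=P[(P[:,2]>.14)&(P[:,2]<.152)]
    print('knobtop',len(a),a.mean(0),np.median(a[:,2]),'mid',(a.max(0)+a.min(0))/2)
    if len(k): print('skirt',np.median(k[:,2]),(k.max(0)+k.min(0))/2,len(k))
# rim circle
for d,b in ((s,(225,350,195,310)),(t,(215,315,145,245))):
    P=cloud(d,*b,lambda c:True); P=P[(P[:,2]>.105)&(P[:,2]<.115)]
    rr=np.hypot(P[:,0]-.592,P[:,1]-.065); P=P[(rr>.098)&(rr<.118)]
    r=least_squares(lambda c:np.hypot(P[:,0]-c[0],P[:,1]-c[1])-c[2],[.592,.065,.108],loss='soft_l1',f_scale=.002); print('rim',r.x,len(P))
E
```

```text
[[ 0.946 -0.001  0.325]
 [-0.325 -0.002  0.946]
 [-0.    -1.    -0.002]]
ball [ 0.57101082 -0.11768604  0.1731704 ] 97 0.0009025144085144394
ball [ 0.56852087 -0.11928998  0.17407217] 108 0.0009341859235123765
knobtop 120 [0.59642002 0.06955637 0.18322181] 0.18392720196606543 mid [0.59568145 0.06867177 0.18196131]
skirt 0.14808509417654914 [0.59580705 0.0680331  0.14591738] 341
knobtop 75 [0.59189777 0.06488055 0.18387026] 0.1842243880835847 mid [0.59139641 0.06545349 0.18375544]
skirt 0.14830689825097654 [0.59210786 0.06582021 0.14608559] 278
rim [0.59520091 0.06834879 0.10761808] 582
rim [0.59204257 0.06494689 0.10775606] 366
```

Emit:
jog_arm --pt "29 -1 -25" --pt "29 -1 -25" --pt "29 -1 -25" --pt "29 -1 -25" --pt "29 -1 -25" --pt "29 -1 -25" --pt "29 -1 -25" --pt "29 -1 -25" --pt "29 -1 -25" --pt "29 -1 -25" --spin '[0,0,0,0,0,0,0,0,0,0]'

```text
clock: 1.35
ee_pos: [0.38, 0.212, 0.2261]
ee_rot: [0.698, -0.117, 0.116, -0.697]
wrist_force: [0.3, -0.1, -0.3]
grip_width: 0.0942
```

Emit:
jog_arm --pt "29 -1 -25" --pt "29 -1 -25" --pt "29 -1 -25" --pt "29 -1 -25" --pt "29 -1 -25" --pt "29 -1 -25" --pt "29 -1 -25" --pt "29 -1 -25" --pt "20 0 -17" --pt "5 0 -5" --pt "0 0 0" --spin '[0,0,0,0,0,0,0,0,0,0,0]'

```text
clock: 2.72
ee_pos: [0.5503, -0.08, 0.2339]
ee_rot: [-0.697, 0.117, -0.116, 0.698]
wrist_force: [-0.4, 1.2, -0.6]
grip_width: 0.0939
```

Emit:
jog_arm --pt "0 0 0" --pt "0 0 0" --pt "0 0 0" --pt "0 0 0" --pt "0 0 0" --spin '[-8,-8,-8,-8,0]'

```text
clock: 3.35
ee_pos: [0.5502, -0.079, 0.2345]
ee_rot: [-0.702, -0.08, 0.08, 0.703]
wrist_force: [0.1, 0.1, 0.1]
grip_width: 0.0936
```

```bash
cat > st.py <<'E'
from h import *
from scipy.spatial.transform import Rotation as Ro
def show(tgt=None):
    st=env.state(); R=Ro.from_quat(st['ee_rot']).as_matrix()
    print('t',round(st['clock'],2),'p',st['ee_pos'].round(4),'F',st['wrist_force'].round(2),'M',st['moment'].round(3),'w',round(st['grip_width'],4),'q',st['qpos'].round(2)); print('x',R[:,0].round(3),'y',R[:,1].round(3),'z',R[:,2].round(3))
    if tgt is not None: print('to go mm (tool)',(R.T@(np.array(tgt)-st['ee_pos'])*1000).round(1))
if __name__=='__main__':
    import sys; show(eval(sys.argv[1]) if len(sys.argv)>1 else None)
E
python3 st.py '[.570,-.1185,.225]'
```

```text
t 3.35 p [ 0.5502 -0.079   0.2345] F [0.13 0.08 0.07] M [-0.012 -0.008 -0.002] w 0.0936 q [-0.3   0.15  1.57  0.    1.42 -2.1 ]
x [ 0.974  0.226 -0.   ] y [-0.  0. -1.] z [-0.226  0.974  0.   ]
to go mm (tool) [ 10.3   9.4 -43. ]
```

Emit:
jog_arm --pt "4 4 -16" --pt "4 4 -16" --pt "2 2 -11" --pt "0 0 0" --pt "0 0 0" --spin '[0,0,0,0,0]' --gripper 105 --grip_force 15

```text
clock: 3.98
ee_pos: [0.5702, -0.12, 0.2243]
ee_rot: [-0.702, -0.08, 0.08, 0.703]
wrist_force: [-0.7, 0.5, 0.1]
grip_width: 0.0554
```

```bash
python3 - <<'E'
from st import *
show([.570,-.1185,.18])
d=grab('scene','s1'); cv2.imwrite('pics/s1c.png',cv2.resize(d['img'][90:270,160:340,::-1],(600,600),interpolation=cv2.INTER_CUBIC))
E
```

```text
t 3.98 p [ 0.5702 -0.12    0.2243] F [-0.67  0.52  0.13] M [ 0.027 -0.056 -0.005] w 0.0554 q [-0.36  0.22  1.51  0.    1.41 -2.15]
x [ 0.974  0.225 -0.   ] y [-0.  0. -1.] z [-0.225  0.974  0.   ]
to go mm (tool) [ 0.1 44.3  1.5]
```

View pics/s1c.png

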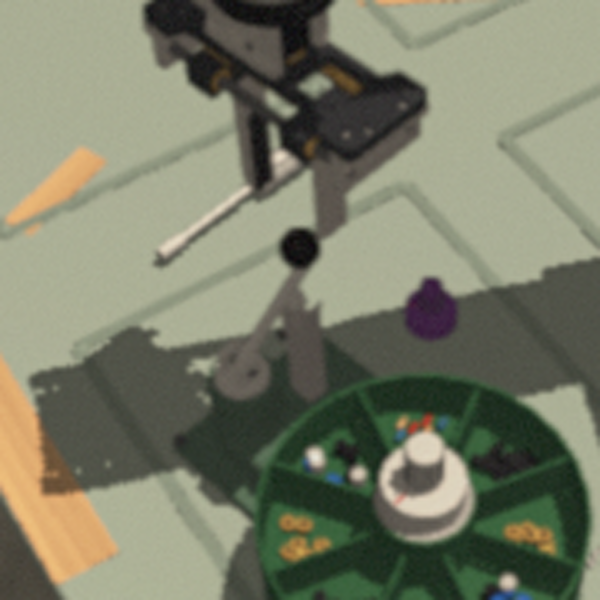

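Emit:
jog_arm --pt "0 14 1" --pt "0 14 0" --pt "0 14 0" --pt "0 9 0" --pt "0 5 0" --pt "0 0 0" --spin '[0,0,0,0,0,0]'

```text
clock: 4.78
ee_pos: [0.5699, -0.1189, 0.1681]
ee_rot: [-0.702, -0.08, 0.081, 0.703]
wrist_force: [0.7, 0.1, 0.1]
grip_width: 0.0554
```

Emit:
jog_arm --pt "0 0 0" --pt "0 0 0" --pt "0 0 0" --pt "0 0 0" --pt "0 0 0" --pt "0 0 0" --spin '[0,0,0,0,0,0]' --gripper 255 --grip_force 20

```text
clock: 5.52
ee_pos: [0.57, -0.119, 0.1687]
ee_rot: [0.703, 0.08, -0.08, -0.702]
wrist_force: [-1.3, -0.0, 2.7]
grip_width: 0.028
```

```bash
python3 - <<'E'
from st import *
show()
d=grab('scene','s2'); cv2.imwrite('pics/s2c.png',cv2.resize(d['img'][90:270,160:340,::-1],(600,600),interpolation=cv2.INTER_CUBIC))
E
```

```text
t 5.53 p [ 0.57   -0.119   0.1687] F [-1.28 -0.02  2.7 ] M [0.068 0.199 0.031] w 0.028 q [-0.35  0.26  1.57 -0.    1.3  -2.15]
x [ 0.974  0.226 -0.   ] y [ 0. -0. -1.] z [-0.226  0.974 -0.   ]
```

View pics/s2c.png

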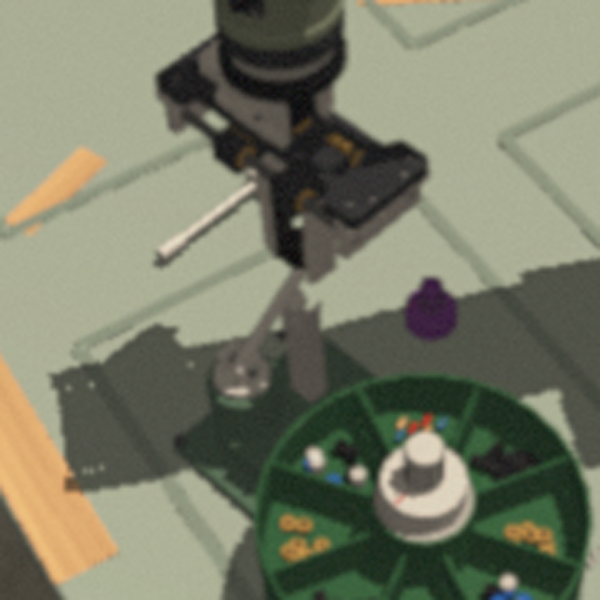

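Emit:
jog_arm --pt "-3.3 3.3 0" --pt "-3.1 3.5 0" --pt "-2.9 3.7 0" --pt "-2.8 3.7 0" --pt "-2.5 4 0" --pt "-2.3 4 0" --pt "0 0 0" --spin '[0,0,0,0,0,0,0]'

```text
clock: 6.45
ee_pos: [0.5531, -0.1227, 0.1455]
ee_rot: [-0.702, -0.08, 0.081, 0.703]
wrist_force: [-0.8, 0.2, -1.5]
grip_width: 0.0279
```

```bash
python3 - <<'E'
from st import *
show()
d=grab('scene','s3'); cv2.imwrite('pics/s3c.png',cv2.resize(d['img'][90:270,160:340,::-1],(600,600),interpolation=cv2.INTER_CUBIC))
E
```

```text
t 6.45 p [ 0.5531 -0.1227  0.1455] F [-0.78  0.19 -1.54] M [-0.132  0.149  0.001] w 0.0279 q [-0.37  0.26  1.63 -0.    1.25 -2.17]
x [ 0.974  0.226 -0.001] y [-0.001  0.    -1.   ] z [-0.226  0.974  0.   ]
```

View pics/s3c.png

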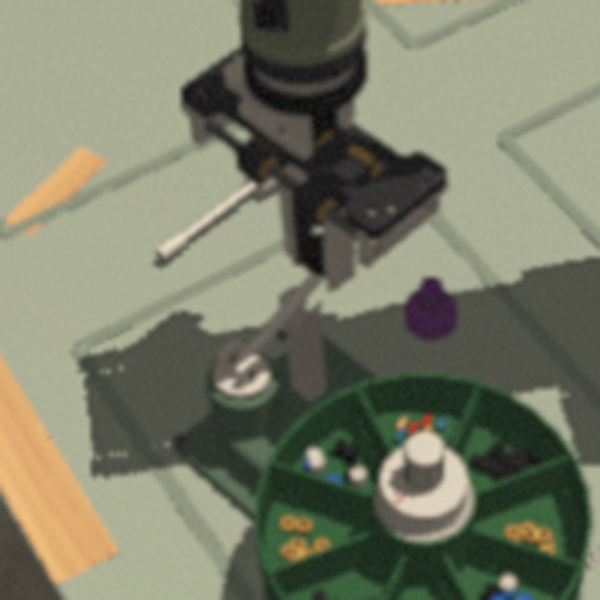

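Emit:
jog_arm --pt "-2.2 4.2 0" --pt "-1.9 4.2 0" --pt "-1.7 4.4 0" --pt "-1.5 4.4 0" --pt "-1.3 4.5 0" --pt "-1 4.6 0" --pt "0 0 0" --spin '[0,0,0,0,0,0,0]' --grip_force 30

```text
clock: 7.38
ee_pos: [0.5438, -0.1244, 0.1186]
ee_rot: [-0.702, -0.08, 0.081, 0.703]
wrist_force: [1.0, 2.4, -2.1]
grip_width: 0.0277
```

```bash
python3 - <<'E'
from st import *
show()
d=grab('scene','s4'); cv2.imwrite('pics/s4c.png',cv2.resize(d['img'][130:250,190:310,::-1],(600,600),interpolation=cv2.INTER_CUBIC))
E
```

```text
t 7.38 p [ 0.5438 -0.1244  0.1186] F [ 1.    2.44 -2.1 ] M [ 0.444 -0.257  0.022] w 0.0277 q [-0.38  0.27  1.68  0.    1.19 -2.18]
x [ 0.974  0.226 -0.001] y [-0.001  0.001 -1.   ] z [-0.226  0.974  0.001]
```

View pics/s4c.png

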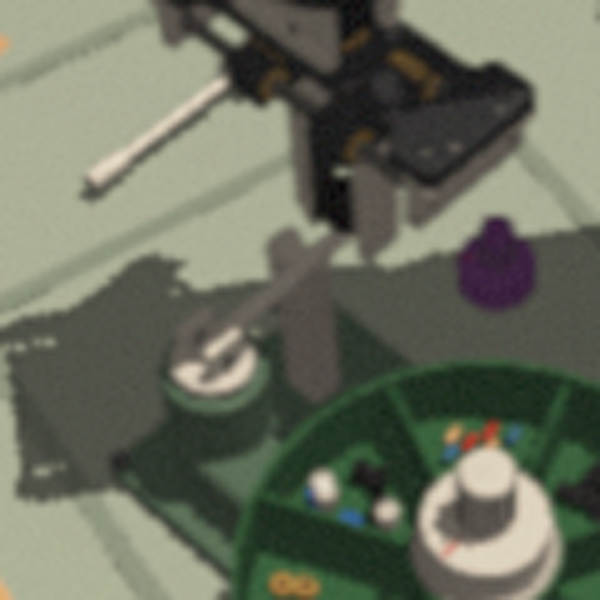

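Emit:
jog_arm --pt "0 1.5 0" --pt "0 1.5 0" --pt "0 0 0" --spin '[0,0,0]'

```text
clock: 7.8
ee_pos: [0.5435, -0.1251, 0.1166]
ee_rot: [0.703, 0.08, -0.081, -0.703]
wrist_force: [-2.9, 0.2, -0.7]
grip_width: 0.0274
```

Emit:
jog_arm --pt "0 1.5 0" --pt "0 1.5 0" --pt "0 0 0" --pt "0 0 0" --spin '[0,0,0,0]'

```text
clock: 8.3
ee_pos: [0.5437, -0.1256, 0.114]
ee_rot: [0.703, 0.08, -0.081, -0.702]
wrist_force: [-5.0, -2.1, 2.6]
grip_width: 0.0275
```

Emit:
jog_arm --pt "0 1.5 0" --pt "0 1.5 0" --pt "0 0 0" --pt "0 0 0" --spin '[0,0,0,0]'

```text
clock: 8.8
ee_pos: [0.5437, -0.1258, 0.1124]
ee_rot: [0.703, 0.08, -0.081, -0.702]
wrist_force: [-7.0, -0.7, 8.5]
grip_width: 0.0275
```

```bash
python3 - <<'E'
from st import *
show()
d=grab('scene','s5'); cv2.imwrite('pics/s5c.png',cv2.resize(d['img'][140:240,200:300,::-1],(600,600),interpolation=cv2.INTER_CUBIC))
E
```

```text
t 8.8 p [ 0.5437 -0.1258  0.1124] F [-6.97 -0.7   8.51] M [-8.800e-02  1.345e+00  1.000e-03] w 0.0275 q [-0.38  0.28  1.68 -0.    1.18 -2.18]
x [ 0.974  0.226 -0.002] y [-0.001 -0.002 -1.   ] z [-0.226  0.974 -0.001]
```

View pics/s5c.png

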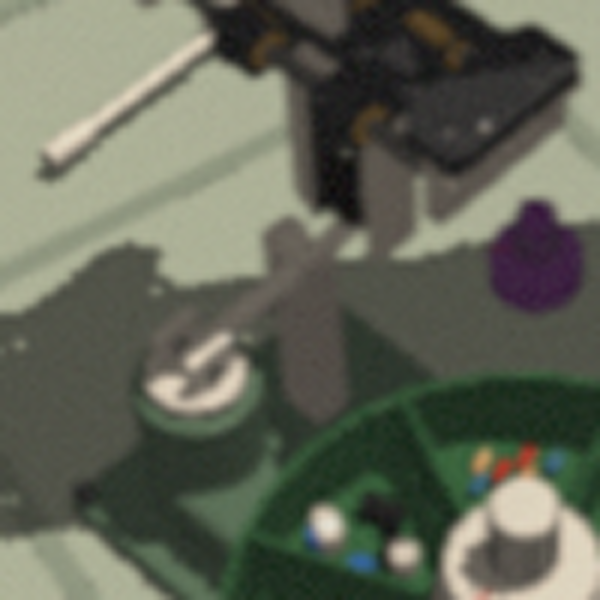

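Emit:
jog_arm --pt "-1 1.5 0" --pt "0 1.5 0" --pt "0 0 0" --pt "0 0 0" --spin '[0,0,0,0]'

```text
clock: 9.35
ee_pos: [0.5439, -0.126, 0.1116]
ee_rot: [0.703, 0.081, -0.08, -0.702]
wrist_force: [-10.2, 0.5, 17.5]
grip_width: 0.0277
```

Emit:
jog_arm --pt "0 1.5 0" --pt "0 1 0" --pt "0 0 0" --pt "0 -2 0" --pt "0 -2 0" --spin '[0,0,0,0,0]'

```text
clock: 9.98
ee_pos: [0.5449, -0.1262, 0.1113]
ee_rot: [0.704, 0.082, -0.079, -0.701]
wrist_force: [-1.5, -1.2, 1.8]
grip_width: 0.0276
```

Emit:
jog_arm --pt "0 0 0" --pt "0 0 0" --pt "0 0 0" --pt "0 0 0" --pt "0 -10 0" --pt "0 -15 0" --pt "0 -20 0" --pt "0 -20 0" --pt "0 -20 0" --pt "0 0 0" --spin '[0,0,0,0,0,0,0,0,0,0]' --gripper 105

```text
clock: 11.22
ee_pos: [0.5451, -0.1258, 0.1978]
ee_rot: [0.704, 0.082, -0.078, -0.701]
wrist_force: [-0.1, -0.2, -0.2]
grip_width: 0.0553
```

```bash
python3 - <<'E'
from st import *
show()
d=grab('scene','s6'); cv2.imwrite('pics/s6c.png',cv2.resize(d['img'][140:240,200:300,::-1],(600,600),interpolation=cv2.INTER_CUBIC))
E
```

```text
t 11.22 p [ 0.5451 -0.1258  0.1978] F [-0.12 -0.22 -0.2 ] M [-0.003  0.081  0.028] w 0.0553 q [-0.38  0.19  1.61 -0.    1.34 -2.18]
x [0.974 0.226 0.005] y [ 0.006 -0.002 -1.   ] z [-0.226  0.974 -0.004]
```

View pics/s6c.png

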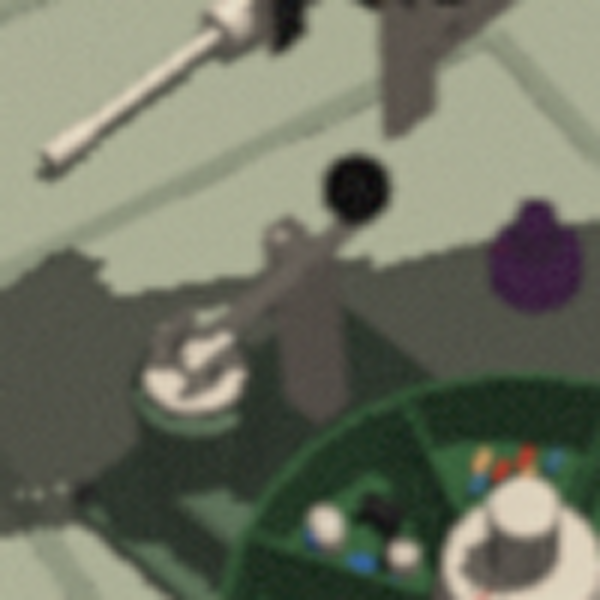

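```bash
python3 - <<'E'
from st import *
from scipy.optimize import least_squares
d=load('s6')
P=[]
for v in range(160,182):
    for u in range(250,270):
        if d['depth'][v,u]>0 and d['img'][v,u].max()<50: P.append(pt(d,u,v))
P=np.array(P); print(np.median(P,0))
P=P[P[:,2]>.1]
r=least_squares(lambda c:np.linalg.norm(P-c,axis=1)-.0145,P.mean(0)-[0,0,.01],loss='soft_l1',f_scale=.002); print('ball',r.x,len(P))
# rod slope points along crop
for q in [(240,318),(262,298),(300,262),(318,248),(335,232),(283,232),(320,270),(275,243)]:
    print(q,pt(d,200+q[0]/6-.4,140+q[1]/6-.4).round(4))
E
```

```text
[ 0.54737459 -0.11811673  0.13169693]
ball [ 0.54371474 -0.12644928  0.12217515] 72
(240, 318) [ 0.6087 -0.1065  0.1067]
(262, 298) [ 0.5976 -0.1078  0.11  ]
(300, 262) [ 0.5764 -0.1141  0.1108]
(318, 248) [ 0.5668 -0.1164  0.1104]
(335, 232) [ 0.5565 -0.1205  0.1091]
(283, 232) [ 0.5768 -0.1256  0.1179]
(320, 270) [ 0.5715 -0.1073  0.1095]
(275, 243) [ 0.5831 -0.1209  0.1203]
```

The arm is level: the ball sits at z=0.122 and the rod top at 0.110, and it bottomed hard when pressed. The crank is home, so I'm moving on to the cap.

Emit:
jog_arm --pt "0 -14 0" --pt "0 -14 0" --pt "11 0 22" --pt "11 0 22" --pt "11 0 22" --pt "11 0 22" --pt "11 0 22" --pt "11 0 22" --pt "11 0 22" --pt "11 0 22" --pt "2 0 0" --pt "0 0 0" --spin '[0,0,0,0,0,0,0,0,0,0,0,0]'

```text
clock: 12.78
ee_pos: [0.5913, 0.066, 0.2227]
ee_rot: [0.703, 0.08, -0.08, -0.702]
wrist_force: [-0.5, 0.1, 0.7]
grip_width: 0.0552
```

Emit:
jog_arm --pt "0 0 0" --pt "0 0 0" --pt "0 0 0" --pt "0 0 0" --pt "0 0 0" --pt "0 0 0" --pt "0 0 0" --pt "0 0 0" --pt "0 0 0" --pt "0 0 0" --pt "0 0 0" --spin '[10,10,10,10,10,10,10,10,10,10,0]'

```text
clock: 14.15
ee_pos: [0.5911, 0.0654, 0.2226]
ee_rot: [0.513, -0.486, 0.486, -0.513]
wrist_force: [0.1, 0.5, 0.4]
grip_width: 0.0554
```

```bash
python3 - <<'E'
from st import *
show([.593,.066,.163])
for n in('scene','top'):
    d=grab(n,n+'7')
d=load('scene7'); cv2.imwrite('pics/s7c.png',cv2.resize(d['img'][140:290,190:340,::-1],(600,600),interpolation=cv2.INTER_CUBIC))
E
```

```text
t 14.15 p [0.5911 0.0654 0.2226] F [0.09 0.48 0.4 ] M [-0.059  0.057  0.012] w 0.0554 q [-0.03  0.24  1.48 -0.    1.41 -0.09]
x [ 0.054 -0.999  0.   ] y [-0. -0. -1.] z [ 0.999  0.054 -0.   ]
to go mm (tool) [-0.5 59.6  1.9]
```

View pics/s7c.png

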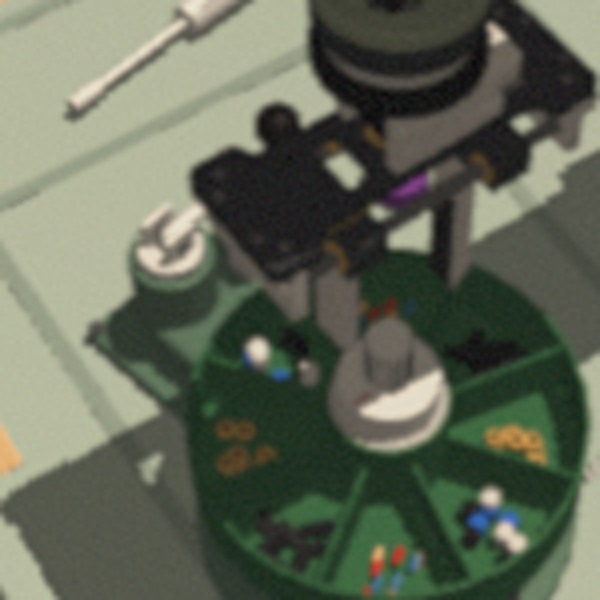

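The gripper straddles the knob (crop (388,340)). Now descending.

Emit:
jog_arm --pt "0 14 2" --pt "0 14 0" --pt "0 14 0" --pt "0 10 0" --pt "0 6 0" --pt "0 1 0" --pt "0 0 0" --spin '[0,0,0,0,0,0,0]'

```text
clock: 15.12
ee_pos: [0.5935, 0.0668, 0.1639]
ee_rot: [-0.513, 0.486, -0.487, 0.513]
wrist_force: [0.7, -0.7, -0.5]
grip_width: 0.0552
```

Emit:
jog_arm --pt "0 0 0" --pt "0 0 0" --pt "0 0 0" --pt "0 0 0" --pt "0 0 0" --pt "0 0 0" --spin '[0,0,0,0,0,0]' --gripper 255 --grip_force 38

```text
clock: 15.88
ee_pos: [0.5936, 0.0668, 0.1637]
ee_rot: [-0.513, 0.486, -0.487, 0.513]
wrist_force: [1.5, 0.5, 0.3]
grip_width: 0.0233
```

```bash
python3 st.py
```

```text
t 15.88 p [0.5936 0.0668 0.1637] F [1.48 0.48 0.34] M [-0.02  -0.215  0.01 ] w 0.0233 q [-0.03  0.3   1.54  0.    1.3  -0.09]
x [ 0.053 -0.999 -0.   ] y [ 0.001  0.    -1.   ] z [0.999 0.053 0.001]
```

Emit:
jog_arm --pt "0 0 0" --pt "0 0 0" --pt "0 0 0" --pt "0 0 0" --spin '[-5,-5,-5,0]'

```text
clock: 16.38
ee_pos: [0.5928, 0.0683, 0.1636]
ee_rot: [-0.571, 0.417, -0.415, 0.573]
wrist_force: [0.3, 5.6, 2.5]
grip_width: 0.0233
```

```bash
python3 - <<'E'
from st import *
show()
d=grab('scene','s8'); cv2.imwrite('pics/s8c.png',cv2.resize(d['img'][180:300,230:350,::-1],(600,600),interpolation=cv2.INTER_CUBIC))
E
```

```text
t 16.38 p [0.5928 0.0683 0.1636] F [0.27 5.56 2.54] M [ 0.944  0.197 -0.277] w 0.0233 q [-0.03  0.3   1.54  0.    1.3  -0.35]
x [ 0.308 -0.951 -0.003] y [-0.001  0.003 -1.   ] z [0.951 0.308 0.   ]
```

View pics/s8c.png

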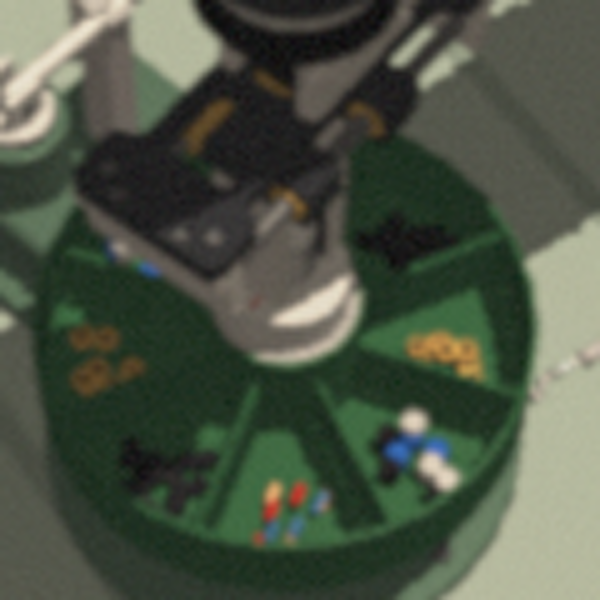

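Emit:
jog_arm --pt "0 0 0" --pt "0 0 0" --pt "0 0 0" --spin '[-5,-5,0]'

```text
clock: 16.8
ee_pos: [0.5916, 0.0697, 0.1636]
ee_rot: [-0.605, 0.366, -0.362, 0.607]
wrist_force: [-4.3, 8.0, 4.6]
grip_width: 0.0232
```

```bash
python3 - <<'E'
from st import *
show()
d=grab('scene','s9')
L=[]
for f in ('scene0','s8','s9'):
    im=load(f)['img'][215:260,262:312,::-1]; L.append(cv2.resize(im,(266,240),interpolation=cv2.INTER_CUBIC))
cv2.imwrite('pics/s9c.png',np.hstack(L))
for f in ('scene0','s8','s9'):
    im=load(f)['img'].astype(int)[215:260,262:312]; m=im[...,0]-(im[...,1]+im[...,2])/2
    i=np.argsort(m.ravel())[-6:]; print(f,[(262+k%50,215+k//50,round(m.ravel()[k])) for k in i])
E
```

```text
t 16.8 p [0.5916 0.0697 0.1636] F [-4.31  8.04  4.61] M [ 1.563  0.769 -0.408] w 0.0232 q [-0.03  0.3   1.54  0.01  1.31 -0.52]
x [ 0.469 -0.883 -0.006] y [-0.004  0.005 -1.   ] z [ 0.883  0.469 -0.001]
scene0 [(np.int64(284), np.int64(217), 95), (np.int64(288), np.int64(216), 98), (np.int64(284), np.int64(218), 100), (np.int64(288), np.int64(215), 100), (np.int64(287), np.int64(216), 101), (np.int64(283), np.int64(218), 102)]
s8 [(np.int64(288), np.int64(220), 38), (np.int64(290), np.int64(221), 41), (np.int64(289), np.int64(220), 42), (np.int64(287), np.int64(219), 42), (np.int64(288), np.int64(219), 44), (np.int64(289), np.int64(221), 45)]
s9 [(np.int64(292), np.int64(218), 37), (np.int64(291), np.int64(218), 38), (np.int64(290), np.int64(218), 40), (np.int64(294), np.int64(220), 42), (np.int64(293), np.int64(219), 46), (np.int64(292), np.int64(219), 47)]
```

View pics/s9c.png

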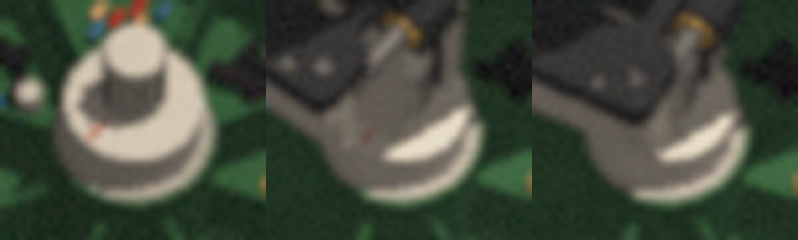

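It turned only about 5°, then jammed: moment −0.41 N·m, no rise, and the fingers are rolling round the knob. So the thread is left-handed. I'll regrip centred and turn the other way (+).

Emit:
jog_arm --pt "0 0 0" --pt "0 0 0" --pt "0 0 0" --spin '[0,0,0]' --gripper 180

```text
clock: 17.23
ee_pos: [0.5931, 0.0661, 0.1632]
ee_rot: [0.606, -0.364, 0.364, -0.606]
wrist_force: [0.3, 0.1, -0.7]
grip_width: 0.0277
```

```bash
python3 st.py '[.5936,.0668,.1637]'
```

```text
t 17.23 p [0.5931 0.0661 0.1632] F [ 0.28  0.12 -0.69] M [-0.009 -0.002 -0.003] w 0.0277 q [-0.03  0.3   1.54 -0.    1.3  -0.52]
x [ 0.47  -0.883  0.001] y [-0.    -0.001 -1.   ] z [ 0.883  0.47  -0.001]
to go mm (tool) [-0.4 -0.5  0.7]
```

Emit:
jog_arm --pt "0 0 0.5" --pt "0 0 0" --pt "0 0 0" --pt "0 0 0" --spin '[0,0,0,0]' --gripper 255 --grip_force 39

```text
clock: 17.73
ee_pos: [0.5934, 0.0665, 0.1633]
ee_rot: [0.607, -0.364, 0.364, -0.606]
wrist_force: [-1.4, -2.8, 0.8]
grip_width: 0.0232
```

Emit:
jog_arm --pt "0 0 0" --pt "0 0 0" --pt "0 0 0" --pt "0 0 0" --pt "0 0 0" --spin '[5,5,5,5,0]'

```text
clock: 18.35
ee_pos: [0.5938, 0.067, 0.1638]
ee_rot: [-0.534, 0.463, -0.464, 0.534]
wrist_force: [-0.7, -1.2, 0.8]
grip_width: 0.0234
```

```bash
python3 - <<'E'
from st import *
show()
d=grab('scene','s10')
L=[]
for f in ('scene0','s10'):
    im=load(f)['img'][215:260,262:312,::-1]; L.append(cv2.resize(im,(400,360),interpolation=cv2.INTER_CUBIC))
cv2.imwrite('pics/s10c.png',np.hstack(L))
E
```

```text
t 18.35 p [0.5938 0.067  0.1638] F [-0.72 -1.22  0.82] M [-0.291  0.198  0.023] w 0.0234 q [-0.03  0.3   1.54 -0.    1.3  -0.17]
x [ 0.141 -0.99   0.   ] y [ 0.001 -0.    -1.   ] z [0.99  0.141 0.001]
```

View pics/s10c.png

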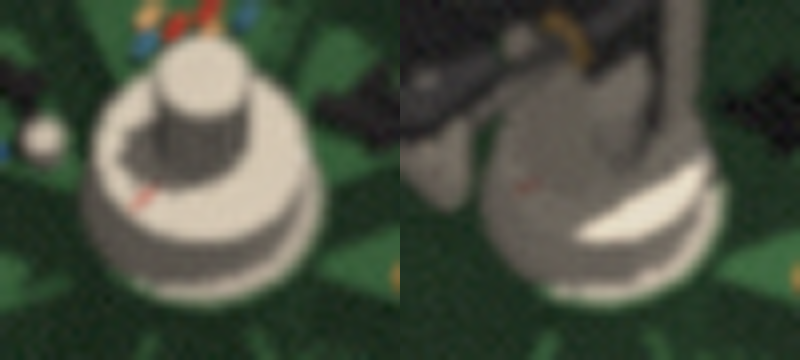

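The red mark followed the turn clockwise, from (145,196) to (125,185), with low lateral force. It's loosening, so I'll continue.

Emit:
jog_arm --pt "0 0 0" --pt "0 0 0" --pt "0 0 0" --pt "0 0 0" --pt "0 0 0" --spin '[6,6,6,6,0]'

```text
clock: 19.02
ee_pos: [0.5952, 0.0667, 0.1652]
ee_rot: [0.425, -0.563, 0.565, -0.427]
wrist_force: [0.6, -1.3, 5.3]
grip_width: 0.0235
```

```bash
python3 st.py
```

```text
t 19.02 p [0.5952 0.0667 0.1652] F [ 0.63 -1.31  5.33] M [-0.402  0.056 -0.028] w 0.0235 q [-0.03  0.3   1.54 -0.    1.3   0.24]
x [-0.273 -0.962 -0.001] y [ 0.004 -0.    -1.   ] z [ 0.962 -0.273  0.004]
```

Emit:
jog_arm --pt "0 -1 0" --pt "0 -0.5 0" --pt "0 -0.5 0" --pt "0 -0.5 0" --pt "0 -0.5 0" --pt "0 0 0" --spin '[5,5,5,5,5,0]'

```text
clock: 19.77
ee_pos: [0.5948, 0.0672, 0.1675]
ee_rot: [0.293, -0.643, 0.643, -0.296]
wrist_force: [1.2, 0.6, 4.3]
grip_width: 0.0235
```

```bash
python3 - <<'E'
from st import *
show()
d=grab('scene','s11')
L=[]
for f in ('s10','s11'):
    im=load(f)['img'][215:260,262:312,::-1]; L.append(cv2.resize(im,(400,360),interpolation=cv2.INTER_CUBIC))
cv2.imwrite('pics/s11c.png',np.hstack(L))
E
```

```text
t 19.77 p [0.5948 0.0672 0.1675] F [1.23 0.64 4.34] M [-0.12  -0.07   0.008] w 0.0235 q [-0.03  0.3   1.54  0.    1.31  0.68]
x [-0.653 -0.757 -0.002] y [ 0.003  0.    -1.   ] z [ 0.757 -0.653  0.002]
```

View pics/s11c.png

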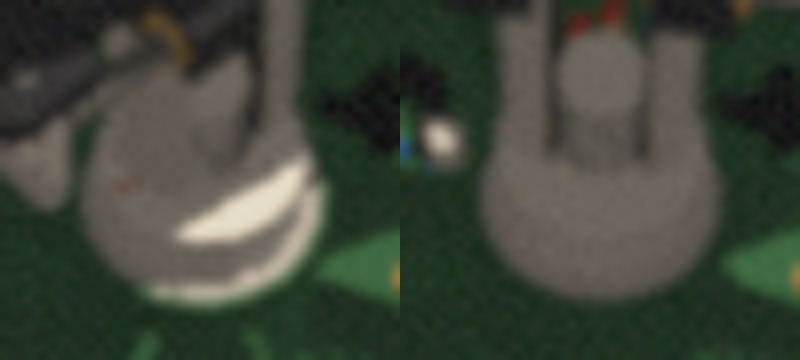

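Emit:
jog_arm --pt "0 -1 0" --pt "0 -0.5 0" --pt "0 -0.5 0" --pt "0 0 0" --spin '[4,4,2,0]'

```text
clock: 20.32
ee_pos: [0.5934, 0.0665, 0.1677]
ee_rot: [0.237, -0.666, 0.666, -0.236]
wrist_force: [2.1, -2.7, -1.7]
grip_width: 0.0235
```

```bash
python3 st.py
```

```text
t 20.32 p [0.5934 0.0665 0.1677] F [ 2.14 -2.75 -1.74] M [-0.625 -0.329  0.074] w 0.0235 q [-0.03  0.3   1.54 -0.    1.31  0.86]
x [-0.776 -0.631  0.001] y [-0.001 -0.001 -1.   ] z [ 0.631 -0.776  0.   ]
```

Emit:
jog_arm --pt "0 -2 0" --pt "0 -2 0" --pt "0 -2 0" --pt "0 0 0" --spin '[0,0,0,0]'

```text
clock: 20.82
ee_pos: [0.5936, 0.0682, 0.1751]
ee_rot: [-0.236, 0.667, -0.666, 0.237]
wrist_force: [-0.4, 0.7, 0.8]
grip_width: 0.023
```

```bash
python3 st.py
```

```text
t 20.82 p [0.5936 0.0682 0.1751] F [-0.37  0.68  0.75] M [0.108 0.248 0.009] w 0.023 q [-0.03  0.29  1.53  0.    1.32  0.86]
x [-0.777 -0.63  -0.002] y [ 0.     0.003 -1.   ] z [ 0.63  -0.777 -0.002]
```

Emit:
jog_arm --pt "0 -3 0" --pt "0 -4 0" --pt "0 -5 0" --pt "0 -6 0" --pt "0 -6 0" --pt "0 0 0" --spin '[0,0,0,0,0,0]'

```text
clock: 21.58
ee_pos: [0.5942, 0.067, 0.1994]
ee_rot: [0.236, -0.666, 0.667, -0.237]
wrist_force: [-0.0, 0.5, -1.1]
grip_width: 0.0234
```

```bash
python3 - <<'E'
from st import *
show()
d=grab('scene','s12'); cv2.imwrite('pics/s12c.png',cv2.resize(d['img'][140:290,210:360,::-1],(600,600),interpolation=cv2.INTER_CUBIC))
E
```

```text
t 21.57 p [0.5942 0.067  0.1994] F [-0.03  0.47 -1.15] M [-0.014  0.117 -0.005] w 0.0234 q [-0.03  0.27  1.5   0.    1.37  0.86]
x [-0.777 -0.63  -0.001] y [ 0.002 -0.    -1.   ] z [ 0.63  -0.777  0.001]
```

View pics/s12c.png

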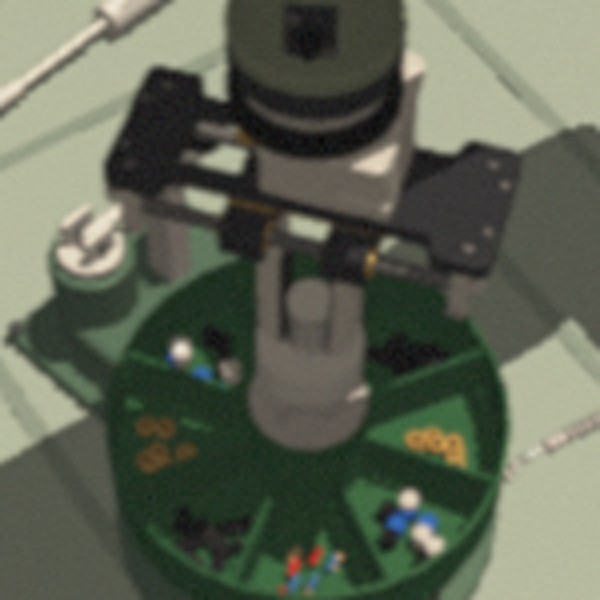

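The cap rides in the gripper, with its weight showing as Fz −1.1 N. Lifting on.

Emit:
jog_arm --pt "0 -6 0" --pt "0 -9 0" --pt "0 -9 0" --pt "0 -9 0" --pt "0 -8 0" --pt "0 -4 0" --pt "0 0 0" --pt "0 0 0" --pt "0 0 0" --pt "0 0 0" --spin '[0,0,0,0,0,0,0,0,0,0]'

```text
clock: 22.88
ee_pos: [0.5935, 0.067, 0.2431]
ee_rot: [-0.237, 0.667, -0.666, 0.236]
wrist_force: [0.1, 0.5, -1.5]
grip_width: 0.0233
```

```bash
python3 - <<'E'
from st import *
show()
d=grab('scene','s13'); t=grab('top','t13'); cv2.imwrite('pics/s13c.png',cv2.resize(d['img'][140:290,210:360,::-1],(600,600),interpolation=cv2.INTER_CUBIC))
show()
E
```

```text
t 22.88 p [0.5935 0.067  0.2431] F [ 0.07  0.48 -1.47] M [-0.059  0.154 -0.002] w 0.0233 q [-0.03  0.23  1.45  0.    1.46  0.86]
x [-0.777 -0.63   0.   ] y [-0.001  0.    -1.   ] z [ 0.63  -0.777 -0.   ]
t 22.98 p [0.5935 0.067  0.2433] F [-0.78  0.32 -0.32] M [-0.068  0.117  0.009] w 0.0235 q [-0.03  0.23  1.45  0.    1.46  0.86]
x [-0.777 -0.63   0.   ] y [-0.  0. -1.] z [ 0.63  -0.777 -0.   ]
```

View pics/s13c.png

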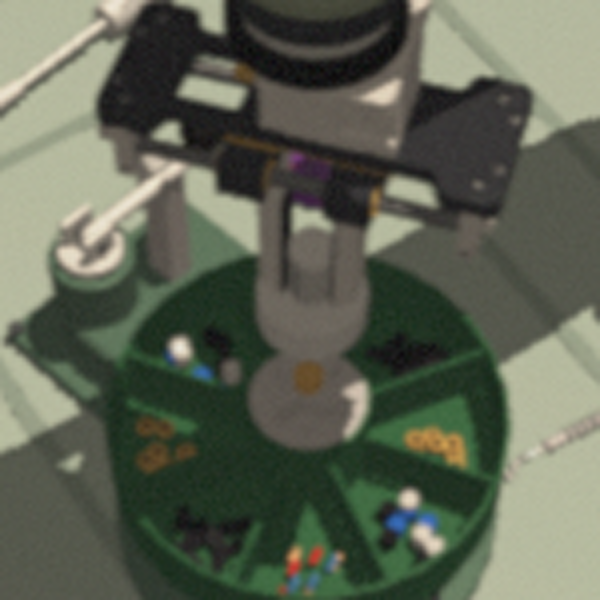

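View pics/t13.png

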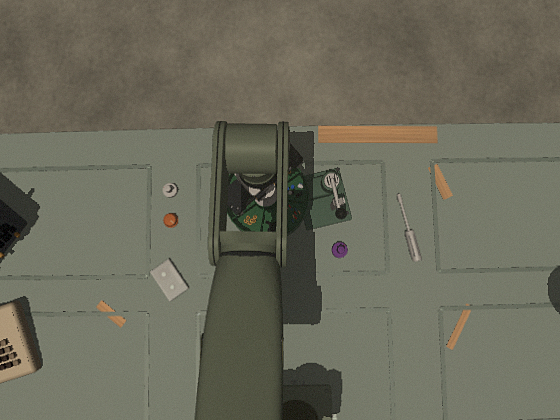

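```bash
python3 - <<'E'
from st import *
d=load('s13')
for q in [(313,243),(310,285),(290,315),(330,315),(310,325)]: print(q,pt(d,210+q[0]/4-.4,140+q[1]/4-.4).round(4))
t=load('t13')
print('crank top view'); 
for u,v in [(341,213),(342,212),(338,203),(336,195),(335,188)]: print(u,v,t['img'][v,u],pt(t,u,v).round(4))
E
```

```text
(313, 243) [0.5929 0.0673 0.2649]
(310, 285) [0.6007 0.0767 0.2477]
(290, 315) [0.6107 0.0748 0.2279]
(330, 315) [0.5953 0.0862 0.2294]
(310, 325) [0.6061 0.0851 0.2283]
crank top view
341 213 [48 47 44] [ 0.5388 -0.1232  0.1348]
342 212 [48 42 39] [ 0.5411 -0.1256  0.1365]
338 203 [152 144 133] [ 0.5672 -0.1193  0.1117]
336 195 [165 155 143] [ 0.5888 -0.1155  0.106 ]
335 188 [143 131 122] [ 0.607  -0.1135  0.1059]
```

```bash
python3 -c "
from h import *
print(env.finish_job())"
```

```text
the job is handed in; nothing more can be done
None
```

The crank is clipped home and the cap is off. The arm is still holding it upright about 80 mm above where it sat. I handed the job in at about 23 s, and no verdict came back.

- **Crank:** I gripped the black ball and pressed the arm down along its arc until it stopped. I kept pressing to about 17 N before letting go. Afterwards the scene camera put the ball centre at 0.122 m, which is where it should be with the arm level. The top view put the ball's top at 0.1365 m, which agrees. I did not measure the sprung jaw directly; that it snapped shut is inferred from the arm being level and staying there.
- **Thread:** It is left-handed. Counterclockwise it jammed after about 5° and the fingers slipped round the knob. I regripped and turned it clockwise about 80°, and it rose about 4 mm and came free.
- **Cap:** The knob's top is now at 0.265 m, against 0.184 m when it was seated. The spindle top is visible below it. The wrist carried about 1.1–1.5 N just after lifting, as expected for 110 g, though the very last noisy reading showed only 0.3 N.
- **Loose things:** The bystanders in view in the last top picture look unmoved. The dental pick was hidden under the arm there, but the last scene view shows it where it was.

The two cameras disagreed by 3–4 mm on where the cap was. I used the mean, and the grasp came out centred.

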